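# Fit and pull-test a doll's head

### The arm

A 6-joint arm with a two-finger parallel gripper is mounted at the origin on the work surface. World frame = base frame: x ahead of the robot, y to its left, z up, the work surface at z = 0. Lengths are in m, angles in rad, forces in N, time in s.
With the tool pointing down it reaches from about 0.25 to 0.775 m from the base axis. Payload 4 kg.
Tool frame: the origin (TCP) lies on the centre line of the jaws, within the pads' length; the fingertips stand 8 mm ahead of it and the grasp point (between the pads) lies 11 mm behind it; z points along the fingers, y is the direction in which the jaws open and shut (so a half turn about z gives the same grasp; the last joint's range is limited). The gripper opens to 94 mm and grips with 3 to 60 N. Pads are 16 mm wide; open, the fingers measure 119 mm over their backs; the gripper's body (75 mm by 177 mm) begins 78 mm behind the grasp point.
Start: joints at [1.204, 0.087, 1.371, -0, 1.684, -0.103], TCP at [0.143, 0.531, 0.175] pointing down, gripper open.
Joint ranges: [-3.1, 3.1], [-0.76, 2.03], [0.27, 2.55], [-1.08, 4.22], [0.17, 2.65], [-2.57, 2.57]. Speed limits (rad/s): [2.79, 2.79, 3.14, 3.14, 3.14, 3.14].

### API

Orientations are given as [roll, pitch, yaw] about the fixed x, y, z axes, in that order (R = Rz(yaw) Ry(pitch) Rx(roll)).
In Python, from bench import robot gives the robot as it stands.
- The arm moves only by the shell command python3 -m crank 'ROWS' [OPENING]. ROWS is JSON, a list of rows, each a list of 4 numbers: the shift along the tool's x, y, z scaled (see below), then the turn about the tool's z scaled (see below). A call has exactly 10 rows; each row shifts and turns the commanded pose from where the row before left it, along the tool's axes as they then stand; what a row does not reach is not made up. The controller multiplies each number of a shift by 0.2 m and each number of a turn by pi/2 rad. A row lasts 1/8 s, in which the tool goes at most 62.5 mm and 10.7 degrees, less where a joint would pass 70% of its speed; a pose out of reach is approached as far as the arm can. A call with a number of a shift or a turn outside -1 to 1 is refused whole. A call with a gripper value outside its range is refused whole. OPENING is the gripper command: -1 is fully open, 1 is shut, values between are in proportion, set as the call begins (- or left out, the last holds). The fingers move at their own pace and stop on an object; the grip force is fixed at half the most. Time passes only in rows, so rows that do not move let the fingers close, or fill a call up. It gives the time, the measured TCP pose, the force and the opening at its end, in the units of the state.
- robot.get_obs(): the state, without advancing time (a new reading comes with each control period).
- robot.snapshot(name): name is "side" or "top" or "wrist"; returns (picture, depth): 384x512x3 uint8, red, green, blue; 384x512 float32, m along the optical axis (not along the pixel's ray), 0 where there is no reading.
- robot.camera_params(name): a dict with "fx", "fy", "cx", "cy" (pixels), "world_from_camera" (4x4, takes a point from camera to world coordinates). Camera axes: x right, y down, z forward; pixel columns grow to the right and rows downward; lengths in m; the calibration is good to about 2 mm. A picture is of the moment at which its call begins: read the wrist's pose just before it. camera_params takes no time and is no camera call; for the wrist camera it gives the pose at the moment of the call.
- robot.close_job(): hands the job in, once; it reports no verdict.
The state is a dict: "time": time; "joint_positions": joint angles; "qvel": joint speeds; "joint_torque": joint torques, N m; "tool_pos": TCP position; "ee_rot": TCP orientation; "wrist_force": force on the tool from outside, world axes, zero at the start; "wrist_torque": the same for the moment, N m; "width": finger opening in m.
Only numpy, scipy, OpenCV 4.12 (cv2) and the standard library are available. Lean on these libraries where they do the work, as an engineer would, in place of code of your own. Each camera call takes 0.05 s, during which the arm holds its last target.

### The job

Take the wooden head with the red top-knot out of the drying rack, put its peg into the neck of the doll on the pull-test stand and press it down until it snaps fully home, pressing with no more than 20 N. Then, still holding it by the top-knot, tug it straight up to about 12 N (10 to 14 N, never beyond 17 N), hold that pull steadily for one second to prove the catch retains it, ease off, and let go with the head still seated. Handle only this head: keep off the stand and the doll, and leave everything else where it is.

Things in the scene. Friction and masses are not known exactly. Their poses are not given: they have to be found in the camera images.
- head_red: The loose wooden head to fit, about 80 g, with the red top-knot; round about its z axis, which points up. Origin: centre of its flat underside, the shoulder that seats on the neck. Skull: 49 mm diameter at most, 0 to 42 mm above the origin; top-knot above it, peg below. At the start it stands in the rack, its shoulder on the rack's top, 34 mm above the table.
- red_knot (a point): Centre of the red top-knot, 61 mm above the head's origin: a plain cylinder 24 mm in diameter, from 42 to 80 mm above the origin. Grip the head here.
- red_tip (a point): End of the red head's peg, 26 mm below the head's origin. The peg is 14 mm in diameter with a conical tip (5 mm across at the end, full width 17 mm below the origin) and has a groove for the spring catch from 5 to 13 mm below the origin.
- head_blue: Loose head of the same shape with a blue top-knot, standing in the rack; leave it. Origin at the centre of its underside.
- head_yellow: Loose head of the same shape with a yellow top-knot, standing in the rack; leave it. Origin at the centre of its underside.
- rack: Fixed wooden drying rack, 85 x 220 x 34 mm (x, y, z), origin at the centre of its underside. Three holes, 17 mm in diameter and 30 mm deep, in a row along its y axis 72 mm apart (at -72, 0 and 72 mm); which head stands in which hole varies.
- stand: Fixed pull-test stand, grey base 130 x 110 x 24 mm (x, y, z), origin at the centre of its underside. Two steel guide rods 10 mm thick stand at y = +44 and -44 mm, their tops 96 mm above the table. Between them a sprung aluminium cradle carries the headless doll, clamped in it.
- doll_foot (a point): The headless wooden doll body clamped in the cradle: torso 60 mm in diameter and 50 mm high, on it a neck 28 mm in diameter and 33 mm high with an open bore. It moves up and down with the cradle only. This point is the centre of its foot, 52 mm above the table.
- neck (a point): Centre of the mouth of the neck's bore, 83 mm above the doll's foot and 135 mm above the table when unloaded. The bore is vertical, 16 mm in diameter and 33 mm deep. The head's origin comes here when it is fully home; the shoulder then meets the neck and the push rises firmly.
- catch_a: One of two opposed brass spring plungers in the bore, 9 mm below the mouth, sloped on top to guide the peg. They begin to resist 18 to 24 mm short of home; pushing past them takes roughly 3 to 11 N; they snap into its groove in the last 1.5 mm. Once snapped in, the head has about 1 to 2 mm of axial play and holds well beyond the test pull. Not to be touched.
- gauge (a joint): Travel of the sprung cradle in m: 0 unloaded, positive pulled up, negative pressed down. A linear spring of 5 N per mm both ways (12 N pull = +0.0024), stops at 6 mm either way. A red pointer on its far edge stands before a white plate with a black zero mark and a green mark for the wanted pull. A fitted head's weight reads about -0.0002.
- finished_doll: Loose finished wooden doll, 60 mm in diameter and 124 mm tall, upright; leave it. Origin at the centre of its foot.
- jar_white: Loose glass paint jar with a white cap, 56 mm in diameter, 62 mm tall; leave it.
- jar_red: Loose glass paint jar with a red cap, 56 mm in diameter, 62 mm tall; leave it.
- brush_cup: White ceramic cup with brushes, 70 mm in diameter, 85 mm tall (brushes to 185 mm); leave it.
- hammer: Loose hammer lying on the bench; leave it.
- chisel: Loose wood-handled hand tool lying on the bench; leave it.
Not all that is in view belongs to the job. What is shaped like the head_red but pink is not meant.

How it is judged:
On the way, in this order (a step that is already met when the one before it is completed fails the run):
1. the red head's peg is in the neck and the head is pressed fully home (z of head_red in the frame of neck between -0.003 and 0.002 m and horizontal distance between head_red and neck below 0.004 m and angle between head_red's own z axis and vertical below 0.08 rad), for 0.2 s.
2. the seated head is tugged up so that the gauge carries a pull of 9 to 15 N (1.8 to 3.0 mm) for 0.6 s, with the catch holding (value of joint gauge between 0.0018 and 0.003 m and z of head_red in the frame of neck below 0.004 m and horizontal distance between head_red and neck below 0.004 m), for 0.6 s.
At the end, for the whole second after the job is handed in: The red head sits fully home in the doll's neck (underside within 2 mm of the neck's mouth, centred within 4 mm, upright within 0.08 rad), released and at rest, and the gauge is back within 0.7 mm above and 0.9 mm below zero (all of step 1 and value of joint gauge between -0.0009 and 0.0007 m and linear speed of head_red below 0.02 m/s and contact force between the fingers and head_red below 0.1 N); the robot touches nothing.
It fails at once if the tug goes beyond 18 N (gauge above 3.6 mm) (value of joint gauge above 0.0036 m).
It fails at once if the head is pressed with more than 24 N (gauge below -4.8 mm) (value of joint gauge below -0.0048 m).
It fails at once if the robot pushes or pulls on the stand, cradle or doll itself with more than 2 N (contact force between any of the fingers, the arm and stand above 2 N).
It fails at once if another object is moved by more than 15 mm (distance of any of head_blue, head_yellow, finished_doll, jar_white, jar_red, brush_cup, hammer, chisel from where it was at the start of the episode above 0.015 m).
It also fails if it takes over 58 s, if anything falls off the work surface, if the arm or the gripper's body presses on something with over 40 N, if the wrist force passes 120 N, or if a joint passes its speed limit or range.

## Working session

There is one attempt and no reset: what is moved stays moved. The work goes in short steps, Python scripts to look and compute and a shell command to move; the robot and the scene stay as the last step left them, time stands still between calls to the robot, and variables do not carry over. Pictures are saved under pics/ and viewed, and the job is handed in when it is done.

```bash
ls; mkdir -p pics; python3 - <<'E'
from bench import robot
import cv2,numpy as np
o=robot.get_obs()
for k,v in o.items(): print(k,np.round(v,4))
for n in ["side","top"]:
    im,d=robot.snapshot(n); cv2.imwrite(f"pics/{n}0.png",im[:,:,::-1]); np.savez(f"pics/{n}0.npz",im=im,d=d)
    p=robot.camera_params(n); print(n,{k:np.round(v,3).tolist() for k,v in p.items()})
E
```

```text
pics
time 0.0
joint_positions [ 1.2039  0.0879  1.3722  0.      1.6836 -0.1031]
qvel [-0.0009  0.0012  0.0003 -0.0007 -0.0007  0.0006]
joint_torque [ 4.00000e-04 -3.40187e+01 -3.02426e+01  7.17000e-02  3.32000e-02
 -2.00000e-04]
tool_pos [0.1432 0.5304 0.174 ]
ee_rot [-3.1394e+00 -2.0000e-04  2.8778e+00]
wrist_force [ 0.4876  0.3179 -0.1692]
wrist_torque [-0.0074  0.027  -0.0201]
width 0.0939
side {'fx': 373.97, 'fy': 373.97, 'cx': 250.471, 'cy': 192.669, 'world_from_camera': [[0.77, -0.353, 0.531, -0.13], [-0.638, -0.418, 0.647, -0.853], [-0.006, -0.837, -0.547, 0.828], [0.0, 0.0, 0.0, 1.0]]}
top {'fx': 348.039, 'fy': 348.039, 'cx': 250.977, 'cy': 197.177, 'world_from_camera': [[-0.005, -0.991, 0.137, 0.425], [-1.0, 0.007, 0.011, -0.006], [-0.012, -0.137, -0.99, 1.093], [0.0, 0.0, 0.0, 1.0]]}
```

View pics/side0.png

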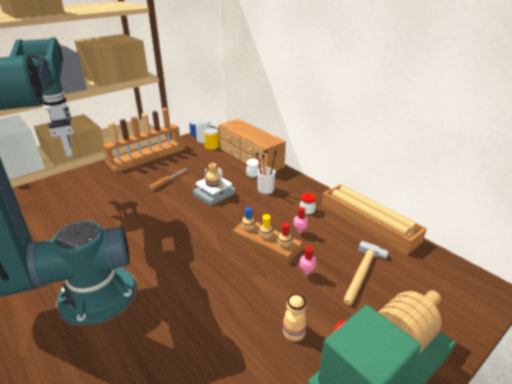

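View pics/top0.png

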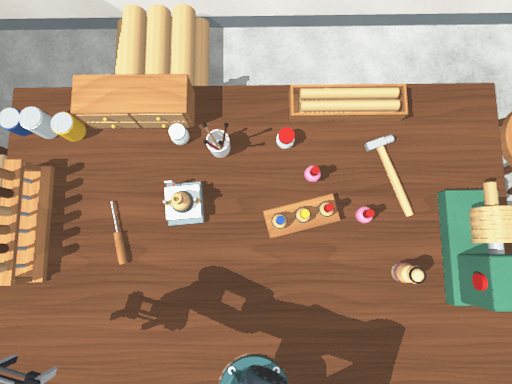

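```bash
cat > h.py <<'E'
import numpy as np
def ray(p,u,v):
    T=np.array(p["world_from_camera"]); d=T[:3,:3]@np.array([(u-p["cx"])/p["fx"],(v-p["cy"])/p["fy"],1.]); return T[:3,3],d
def plane(p,u,v,z):
    o,d=ray(p,u,v); return o+d*(z-o[2])/d[2]
def tri(pa,a,pb,b):
    o1,d1=ray(pa,*a);o2,d2=ray(pb,*b)
    s=np.linalg.lstsq(np.c_[d1,-d2],o2-o1,rcond=None)[0]
    x,y=o1+d1*s[0],o2+d2*s[1]; return (x+y)/2,np.linalg.norm(x-y)
E
python3 - <<'E'
from bench import robot
import cv2,numpy as np
from h import *
t=np.load("pics/top0.npz");s=np.load("pics/side0.npz")
a=cv2.resize(t['im'][170:240,155:380],None,fx=3.5,fy=3.5,interpolation=cv2.INTER_CUBIC)
b=cv2.resize(s['im'][150:280,180:330],None,fx=4,fy=4,interpolation=cv2.INTER_CUBIC)
cv2.imwrite("pics/ca.png",a[:,:,::-1]);cv2.imwrite("pics/cb.png",b[:,:,::-1])
for n,q in (("top",t),("side",s)):
    p=robot.camera_params(n); im=q['im']; hsv=cv2.cvtColor(im,cv2.COLOR_RGB2HSV)
    for c,lo,hi in (("red",(0,170,90),(4,255,255)),("red2",(174,170,90),(180,255,255)),("yel",(22,170,120),(32,255,255)),("blu",(105,150,60),(120,255,255))):
        m=cv2.inRange(hsv,lo,hi);k,l,st,ce=cv2.connectedComponentsWithStats(m)
        for i in range(1,k):
            if st[i,4]>15:
                u,v=ce[i]; ii=np.where(l==i); dd=np.median(q['d'][ii]); o,d=ray(p,u,v)
                print(n,c,np.round(ce[i],1),st[i],"depthpt",np.round(o+d*dd,3),"z.095",np.round(plane(p,u,v,.095)[:2],3))
E
```

```text
top red [286.2 134.7] [279 127  16  16 204] depthpt [ 0.76  -0.104  0.063] z.095 [ 0.75  -0.101]
top red [314.7 170.1] [311 166   9   9  56] depthpt [ 0.64  -0.18   0.105] z.095 [ 0.642 -0.182]
top red [328.6 207.1] [324 204  10   8  57] depthpt [ 0.531 -0.215  0.114] z.095 [ 0.533 -0.219]
top red [368.6 212.9] [363 209  12   8  68] depthpt [ 0.515 -0.329  0.105] z.095 [ 0.516 -0.333]
top red [479.5 281.4] [473 274  14  16 197] depthpt [ 0.33  -0.582  0.172] z.095 [ 0.323 -0.63 ]
top yel [ 75.  130.9] [ 59 115  27  26 310] depthpt [0.784 0.556 0.046] z.095 [0.767 0.53 ]
top blu [ 19.2 130.1] [  7 124  24  11 105] depthpt [0.789 0.733 0.046] z.095 [0.772 0.698]
top blu [280.  219.6] [277 216   7   8  42] depthpt [ 0.497 -0.077  0.115] z.095 [ 0.498 -0.078]
side red [308.  197.4] [302 193  13  10 103] depthpt [ 0.756 -0.107  0.061] z.095 [ 0.716 -0.14 ]
side red [300.8 212.1] [298 207   6  11  50] depthpt [ 0.635 -0.185  0.094] z.095 [ 0.634 -0.186]
side red [285.1 228.2] [282 223   7  12  76] depthpt [ 0.528 -0.22   0.103] z.095 [ 0.535 -0.213]
side red [308.5 251.6] [305 246   8  13  83] depthpt [ 0.51  -0.335  0.096] z.095 [ 0.512 -0.334]
side red [338.8 324.1] [333 320  12  11  43] depthpt [ 0.324 -0.584  0.179] z.095 [ 0.383 -0.55 ]
side yel [211.2 141.1] [205 134  14  15 181] depthpt [0.782 0.557 0.039] z.095 [0.718 0.457]
side yel [266.1 220.1] [263 214   7  13  82] depthpt [ 0.51  -0.151  0.103] z.095 [ 0.517 -0.144]
side blu [192.7 129.9] [191 126   4   9  28] depthpt [0.789 0.736 0.036] z.095 [0.721 0.619]
side blu [248.1 212.4] [246 208   5  10  44] depthpt [ 0.492 -0.083  0.103] z.095 [ 0.5   -0.074]
```

View pics/ca.png

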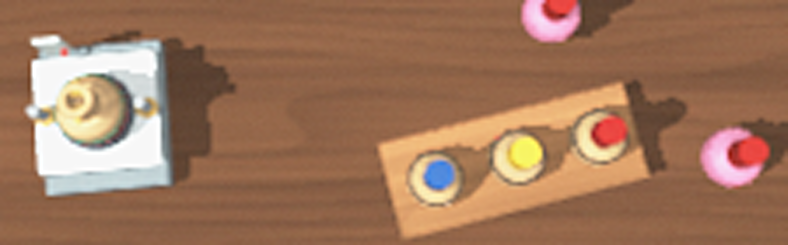

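View pics/cb.png

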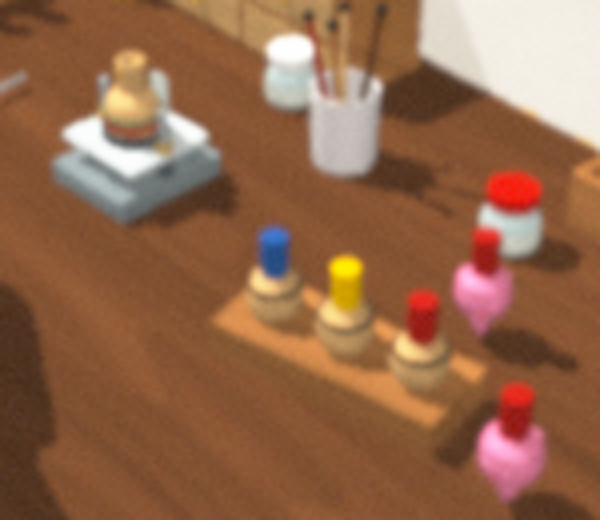

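Red-topped things in the top view: wooden head in the rack (329,207), pink ones (315,170) and (369,213), and the jar cap (286,135). Only the one at (329,207) / side (285,228) is a wooden skull standing in the rack, and both crops confirm this. Next is the neck.

```bash
python3 - <<'E'
from bench import robot
import cv2,numpy as np
from h import *
t=np.load("pics/top0.npz");s=np.load("pics/side0.npz")
a=cv2.resize(t['im'][175:230,155:210],None,fx=10,fy=10,interpolation=cv2.INTER_CUBIC)
b=cv2.resize(s['im'][155:210,185:240],None,fx=10,fy=10,interpolation=cv2.INTER_CUBIC)
cv2.imwrite("pics/cc.png",cv2.hconcat([a[:,:400],b[:,:400]])[:,:,::-1])
for n,q,r in (("top",t,(175,230,155,210)),("side",s,(155,210,185,240))):
    p=robot.camera_params(n)
    vs,us=np.mgrid[r[0]:r[1],r[2]:r[3]]
    P=np.array([ray(p,u,v)[0]+ray(p,u,v)[1]*q['d'][v,u] for u,v in zip(us.ravel(),vs.ravel())])
    for lo,hi in((.125,.15),(.06,.09),(.09,.1)):
        k=(P[:,2]>lo)&(P[:,2]<hi); print(n,lo,k.sum(),np.round(P[k].mean(0),4),np.round(P[k].min(0),3),np.round(P[k].max(0),3))
p=robot.camera_params("wrist"); print(np.round(p["world_from_camera"],3),p["fx"])
print(np.round(robot.get_obs()["tool_pos"],4))
E
```

```text
top 0.125 78 [0.5554 0.2134 0.134 ] [0.538 0.2   0.125] [0.572 0.227 0.139]
top 0.06 202 [0.5573 0.2098 0.074 ] [0.524 0.163 0.06 ] [0.617 0.266 0.089]
top 0.09 111 [0.5536 0.2093 0.0955] [0.531 0.167 0.09 ] [0.581 0.262 0.1  ]
side 0.125 36 [0.5555 0.2117 0.1315] [0.539 0.197 0.126] [0.575 0.227 0.136]
side 0.06 169 [0.5518 0.2044 0.0743] [0.522 0.158 0.06 ] [0.618 0.262 0.09 ]
side 0.09 55 [0.5503 0.2027 0.0956] [0.53  0.164 0.09 ] [0.578 0.258 0.1  ]
[[ 0.26   0.94   0.22   0.08 ]
 [ 0.966 -0.253 -0.061  0.548]
 [-0.002  0.228 -0.974  0.383]
 [ 0.     0.     0.     1.   ]] 318.07182931872364
[0.1432 0.5305 0.1741]
```

View pics/cc.png

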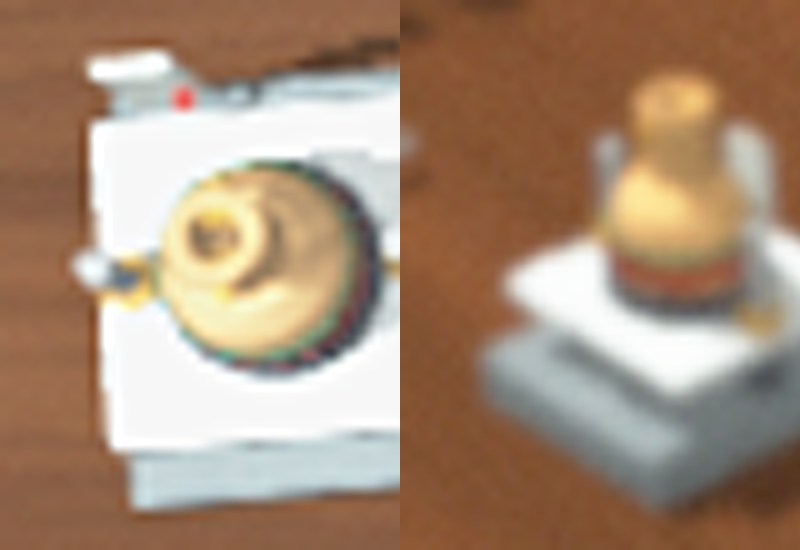

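```bash
python3 -m crank '[[0,0,-0.07,0.1122],[0,0,-0.07,0.1122],[0,0,-0.07,0.1122],[0,0,-0.07,0.1122],[0,0,-0.07,0.1122],[0,0,-0.07,0.1125],[-0.2,0.16,0,0],[-0.2,0.16,0,0],[-0.2,0.16,0,0],[-0.2,0.16,0,0]]' -1 && python3 -m crank '[[-0.208,0.161,0,0],[-0.208,0.161,0,0],[-0.208,0.161,0,0],[-0.208,0.161,0,0],[-0.208,0.161,0,0],[-0.207,0.16,0,0],[0,0,0,0],[0,0,0,0],[0,0,0,0],[0,0,0,0]]'
```

```text
time: 1.35
tool_pos: [0.3078, 0.4062, 0.2586]
ee_rot: [-3.141, 0.0, 1.82]
wrist_force: [0.5, -0.4, 0.2]
width: 0.0941
time: 2.6
tool_pos: [0.5546, 0.2144, 0.2598]
ee_rot: [3.141, -0.0, 1.822]
wrist_force: [-0.0, -0.1, -0.5]
width: 0.0939
```

```bash
python3 - <<'E'
from bench import robot
import cv2,numpy as np
from h import *
p=robot.camera_params("wrist");o=robot.get_obs()
im,d=robot.snapshot("wrist"); np.savez("pics/w1.npz",im=im,d=d,T=p["world_from_camera"])
cv2.imwrite("pics/w1.png",im[:,:,::-1])
print(o["tool_pos"],o["wrist_force"],np.round(p["world_from_camera"],4),p["cx"],p["cy"])
T=np.array(p["world_from_camera"]); q=T[:3,:3].T@(np.array([.5555,.2135,.135])-T[:3,3]); print(q, p["fx"]*q[0]/q[2]+p["cx"],p["fy"]*q[1]/q[2]+p["cy"])
E
```

```text
[0.55462151 0.21437214 0.25976307] [-0.02938129 -0.13390952 -0.53903183] [[ 9.686e-01  2.421e-01  5.710e-02  5.387e-01]
 [ 2.487e-01 -9.430e-01 -2.212e-01  2.778e-01]
 [ 3.000e-04  2.285e-01 -9.736e-01  4.682e-01]
 [ 0.000e+00  0.000e+00  0.000e+00  1.000e+00]] 251.46612846317822 189.56888293883011
[ 1.50724323e-04 -1.14430761e-02  3.39546444e-01] 251.60732022653448 178.8495241358953
```

View pics/w1.png

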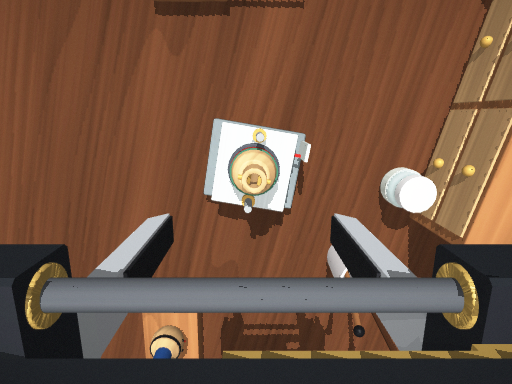

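```bash
python3 - <<'E'
import cv2,numpy as np
im=np.load("pics/w1.npz")['im']
c=cv2.resize(im[160:205,228:283],None,fx=12,fy=12,interpolation=cv2.INTER_CUBIC)
cv2.imwrite("pics/w1c.png",c[:,:,::-1])
d=np.load("pics/w1.npz")['d']; print(np.round(d[170:195:2,240:268:2],3))
E
```

```text
[[0.373 0.372 0.356 0.34  0.338 0.339 0.339 0.338 0.338 0.338 0.339 0.342
  0.363 0.371]
 [0.373 0.371 0.341 0.339 0.338 0.339 0.339 0.34  0.339 0.337 0.338 0.338
  0.344 0.373]
 [0.373 0.345 0.341 0.339 0.339 0.341 0.374 0.375 0.373 0.341 0.339 0.339
  0.338 0.375]
 [0.345 0.34  0.34  0.34  0.344 0.346 0.371 0.374 0.373 0.347 0.341 0.341
  0.341 0.342]
 [0.348 0.342 0.341 0.34  0.345 0.346 0.374 0.375 0.375 0.345 0.344 0.34
  0.34  0.341]
 [0.377 0.342 0.342 0.343 0.346 0.375 0.374 0.374 0.374 0.347 0.344 0.342
  0.341 0.341]
 [0.376 0.343 0.342 0.342 0.345 0.367 0.37  0.372 0.369 0.346 0.344 0.341
  0.342 0.342]
 [0.378 0.342 0.343 0.342 0.347 0.356 0.36  0.362 0.359 0.348 0.343 0.342
  0.341 0.377]
 [0.383 0.38  0.342 0.342 0.343 0.348 0.349 0.351 0.35  0.345 0.343 0.344
  0.343 0.379]
 [0.384 0.383 0.344 0.344 0.344 0.344 0.344 0.344 0.344 0.343 0.343 0.343
  0.343 0.383]
 [0.399 0.386 0.384 0.345 0.344 0.344 0.343 0.344 0.343 0.344 0.345 0.383
  0.385 0.389]
 [0.431 0.399 0.39  0.386 0.386 0.346 0.345 0.344 0.347 0.346 0.385 0.387
  0.4   0.431]
 [0.431 0.432 0.43  0.4   0.4   0.398 0.401 0.401 0.4   0.4   0.401 0.43
  0.43  0.43 ]]
```

View pics/w1c.png

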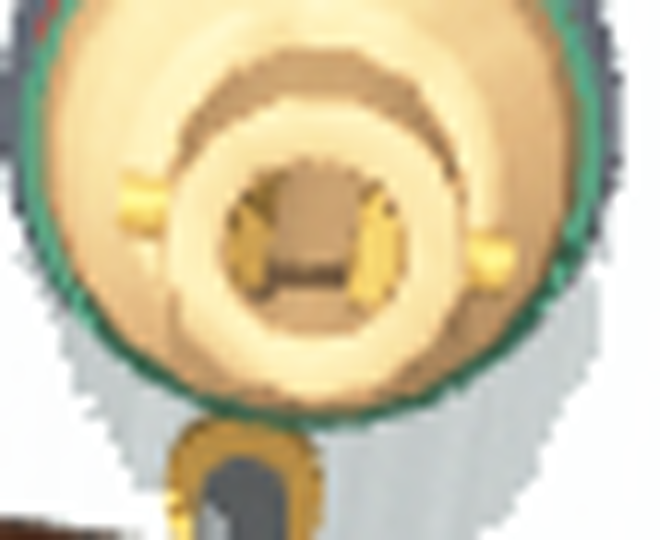

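```bash
python3 - <<'E'
from bench import robot
import numpy as np
from h import *
p=robot.camera_params("wrist"); z=np.load("pics/w1.npz"); p["world_from_camera"]=z['T']
print(plane(p,253.9,180.2,.135))
pt=robot.camera_params("top"); print(plane(pt,175.75,198.2,.135))
E
python3 -m crank '[[-0.257,-0.08,0,0],[-0.257,-0.08,0,0],[-0.257,-0.08,0,0],[-0.257,-0.08,0,0],[-0.257,-0.08,0,0],[-0.257,-0.08,0,0],[-0.257,-0.08,0,0],[-0.257,-0.08,0,0],[0,0,0,0],[0,0,0,0]]'
python3 - <<'E'
from bench import robot
import cv2,numpy as np
from h import *
p=robot.camera_params("wrist");o=robot.get_obs()
im,d=robot.snapshot("wrist"); np.savez("pics/w2.npz",im=im,d=d,T=p["world_from_camera"])
cv2.imwrite("pics/w2.png",im[:,:,::-1])
print(o["tool_pos"],o["ee_rot"])
c=cv2.resize(im[130:210,200:310],None,fx=7,fy=7,interpolation=cv2.INTER_CUBIC); cv2.imwrite("pics/w2c.png",c[:,:,::-1])
E
```

```text
[0.55823887 0.21268473 0.135     ]
[0.55660521 0.2135817  0.135     ]
time: 3.9
tool_pos: [0.5328, -0.2159, 0.2593]
ee_rot: [3.141, -0.001, 1.82]
wrist_force: [-0.0, 0.3, 1.0]
width: 0.094
[ 0.53279674 -0.21589614  0.25931824] [ 3.14110516e+00 -6.29596569e-04  1.82037104e+00]
```

View pics/w2.png

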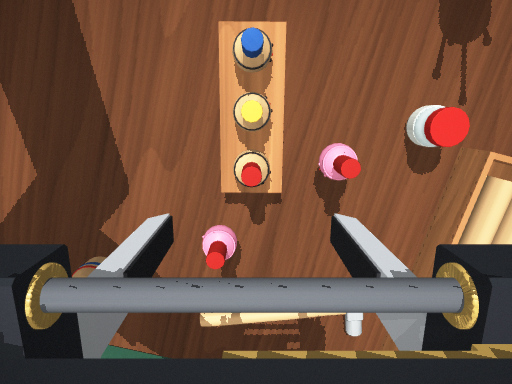

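View pics/w2c.png

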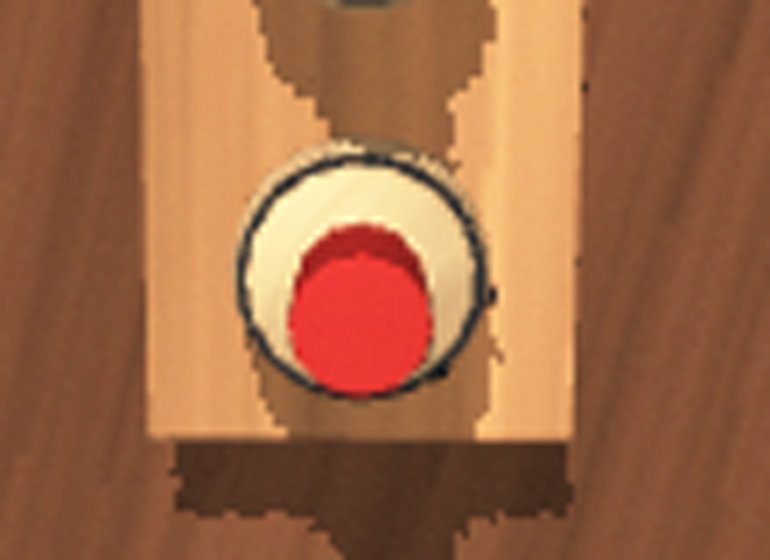

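```bash
python3 - <<'E'
from bench import robot
import numpy as np
from h import *
p=robot.camera_params("wrist"); z=np.load("pics/w2.npz"); p["world_from_camera"]=z['T']
q=plane(p,251.14,175.93,.114); o=robot.get_obs()
pt=robot.camera_params("top");print(q, plane(pt,328.6,207.1,.114))
yaw=1.8204
d=q[:2]-o["tool_pos"][:2]; tx=np.array([np.cos(yaw),np.sin(yaw)]);ty=np.array([np.sin(yaw),-np.cos(yaw)])
print("tool mm",d@tx*1e3,d@ty*1e3,"scaled",d@tx/.2,d@ty/.2, o["tool_pos"])
n=np.array([.5582,.2127]); dn=n-q[:2]; print("neck from head, tool axes",dn@tx,dn@ty)
E
```

```text
[ 0.53327202 -0.21756482  0.114     ] [ 0.53109924 -0.21466792  0.114     ]
tool mm -2.1950329659750825 -0.20472986927097758 scaled -0.010975164829875412 -0.0010236493463548879 [ 0.53292819 -0.21538724  0.25948897]
neck from head, tool axes 0.41077337553760157 0.13043945578308613
```

```bash
python3 -m crank '[[-0.011,-0.001,0.1,0],[0,0,0.14,0],[0,0,0.14,0],[0,0,0.14,0],[0,0,0.13,0],[0,0,0.1,0],[0,0,0.07,0],[0,0,0.032,0],[0,0,0,0],[0,0,0,0]]' && python3 -m crank '[[0,0,0,0],[0,0,0,0],[0,0,0,0],[0,0,0,0],[0,0,0,0],[0,0,0,0],[0,0,0,0],[0,0,0,0],[0,0,0,0],[0,0,0,0]]' 1
python3 - <<'E'
from bench import robot
import cv2
print(robot.get_obs()["wrist_force"],robot.get_obs()["wrist_torque"])
im,d=robot.snapshot("wrist");cv2.imwrite("pics/w3.png",im[:,:,::-1])
E
```

```text
time: 5.2
tool_pos: [0.5337, -0.2191, 0.0898]
ee_rot: [3.14, 0.001, 1.82]
wrist_force: [0.3, -0.7, 1.2]
width: 0.094
time: 6.45
tool_pos: [0.5331, -0.2189, 0.0887]
ee_rot: [3.142, -0.0, 1.82]
wrist_force: [0.4, -0.7, 0.2]
width: 0.0006
[ 0.41919535 -0.71285444  0.15896949] [-0.04315638  0.09693423  0.00219342]
```

View pics/w3.png

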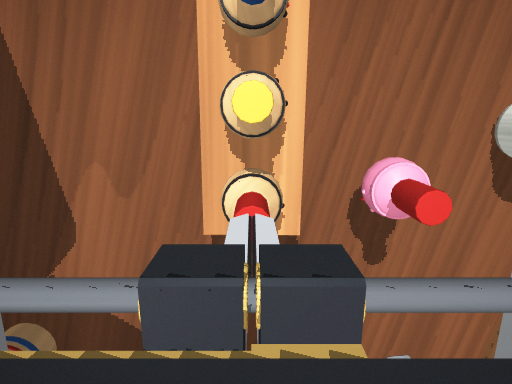

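```bash
python3 - <<'E'
from bench import robot
import numpy as np,cv2
p=robot.camera_params("wrist");o=robot.get_obs();T=np.array(p["world_from_camera"])
def pj(x):
    q=T[:3,:3].T@(np.array(x)-T[:3,3]); return np.round([p["fx"]*q[0]/q[2]+p["cx"],p["fy"]*q[1]/q[2]+p["cy"],q[2]],3)
t=o["tool_pos"];print(t,T[:3,3])
for dz in (-.008,0,.011,.05): print("tool",dz,pj(t+[0,0,dz]))
for z in (.076,.095,.114): print("knot",z,pj([.5333,-.2176,z]))
im,d=robot.snapshot("wrist"); np.savez("pics/w4.npz",im=im,d=d)
for v in range(180,262,5): print(v,np.round(d[v,225:280:4],3))
c=cv2.resize(im[160:260,190:310],None,fx=6,fy=6,interpolation=cv2.INTER_CUBIC); cv2.imwrite("pics/w4c.png",c[:,:,::-1])
im,d=robot.snapshot("side"); c=cv2.resize(im[150:270,230:340],None,fx=6,fy=5,interpolation=cv2.INTER_CUBIC); cv2.imwrite("pics/s4c.png",c[:,:,::-1])
E
```

```text
[ 0.53308677 -0.21888303  0.08874304] [ 0.51744776 -0.15538057  0.29717872]
tool -0.008 [2.50857e+02 2.09567e+02 2.26000e-01]
tool 0 [2.50830e+02 2.12952e+02 2.18000e-01]
tool 0.011 [2.50790e+02 2.18021e+02 2.07000e-01]
tool 0.05 [2.50608e+02 2.41167e+02 1.69000e-01]
knot 0.076 [2.51595e+02 2.06086e+02 2.30000e-01]
knot 0.095 [2.51595e+02 2.14063e+02 2.12000e-01]
knot 0.114 [2.51594e+02 2.23569e+02 1.93000e-01]
180 [0.269 0.243 0.236 0.234 0.233 0.233 0.232 0.232 0.234 0.234 0.234 0.235
 0.242 0.269]
185 [0.246 0.236 0.234 0.233 0.233 0.232 0.231 0.23  0.23  0.231 0.234 0.234
 0.236 0.242]
190 [0.237 0.236 0.234 0.231 0.229 0.23  0.23  0.229 0.229 0.23  0.231 0.232
 0.234 0.236]
195 [0.237 0.235 0.233 0.231 0.23  0.22  0.217 0.216 0.22  0.224 0.23  0.231
 0.233 0.236]
200 [0.238 0.234 0.232 0.226 0.214 0.207 0.204 0.203 0.206 0.21  0.221 0.231
 0.234 0.235]
205 [0.238 0.234 0.233 0.209 0.198 0.195 0.192 0.192 0.195 0.198 0.208 0.231
 0.234 0.237]
210 [0.24  0.236 0.233 0.197 0.193 0.191 0.193 0.194 0.194 0.193 0.194 0.233
 0.236 0.238]
215 [0.242 0.238 0.235 0.192 0.184 0.184 0.193 0
[... 160 characters left out ...]
67 0.167 0.167 0.172 0.171 0.166 0.168 0.167 0.166
 0.166 0.278]
230 [0.281 0.16  0.159 0.159 0.16  0.161 0.164 0.164 0.16  0.159 0.16  0.16
 0.159 0.281]
235 [0.317 0.152 0.153 0.153 0.153 0.153 0.157 0.156 0.154 0.153 0.152 0.153
 0.154 0.154]
240 [0.148 0.147 0.147 0.146 0.146 0.147 0.15  0.152 0.147 0.148 0.147 0.147
 0.146 0.147]
245 [0.081 0.082 0.081 0.083 0.081 0.142 0.145 0.145 0.142 0.081 0.081 0.082
 0.082 0.081]
250 [0.    0.08  0.079 0.079 0.079 0.136 0.141 0.139 0.138 0.077 0.079 0.078
 0.079 0.078]
255 [0.076 0.075 0.076 0.075 0.076 0.13  0.135 0.135 0.132 0.076 0.075 0.075
 0.076 0.076]
260 [0.074 0.073 0.073 0.073 0.073 0.127 0.129 0.131 0.128 0.073 0.073 0.072
 0.074 0.074]
```

View pics/w4c.png

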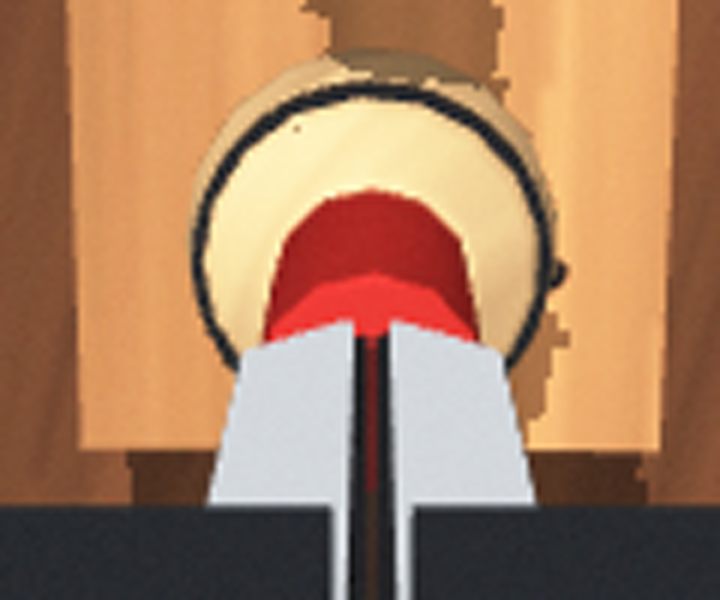

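View pics/s4c.png

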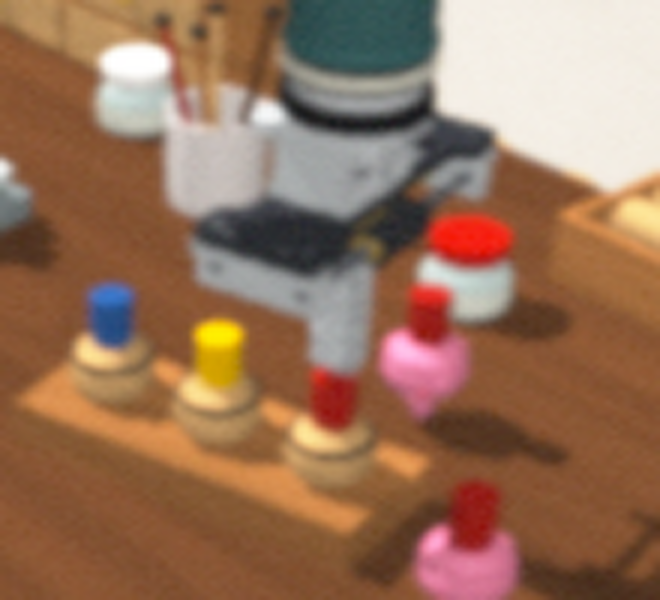

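The jaws shut (width 0.6 mm) without holding the knot. The images show the fingertips level with the top of the knot, higher than the TCP reading implies. I'll measure where the tips really are.

```bash
python3 - <<'E'
from bench import robot
import numpy as np
from h import *
p=robot.camera_params("wrist");T4=np.array(p["world_from_camera"]);o=robot.get_obs()
tp={"w2":np.array([.5329,-.2156,.2594]),"w4":o["tool_pos"]}
for n in("w2","w4"):
    z=np.load(f"pics/{n}.npz"); T=z['T'] if 'T' in z else T4
    d=z['d'].astype(float); vs,us=np.mgrid[0:384,0:512]
    C=np.stack([(us-p["cx"])/p["fx"]*d,(vs-p["cy"])/p["fy"]*d,d],-1).reshape(-1,3)
    W=C@T[:3,:3].T+T[:3,3]; yaw=1.8204
    r=W-tp[n]; tx=r[:,0]*np.cos(yaw)+r[:,1]*np.sin(yaw); ty=r[:,0]*np.sin(yaw)-r[:,1]*np.cos(yaw); tz=-r[:,2]
    im=z['im'].reshape(-1,3).astype(int); g=(abs(im[:,0]-im[:,2])<25)&(im[:,0]>100)&(abs(tx)<.03)&(abs(ty)<.075)&(tz<.06)&(d.ravel()>0.1)
    print(n,g.sum(),"tz max pct",np.round(np.percentile(tz[g],[1,50,90,99,99.9]),4),"tx",np.round(np.percentile(tx[g],[1,50,99]),4),"ty",np.round(np.percentile(ty[g],[1,99]),4))
# side view: depth of fingertip region
E
```

```text
w2 4585 tz max pct [-0.1214 -0.0933 -0.0522 -0.0343 -0.0303] tx [-0.0099  0.0086  0.0094] ty [-0.0582  0.0588]
w4 1301 tz max pct [-0.1211 -0.0602 -0.0403 -0.033  -0.0308] tx [-0.0017  0.0091  0.0096] ty [-0.0115  0.0125]
```

The finger parts end about 31 mm behind the reported TCP, in both the open and the shut picture. The brief says they end 8 mm ahead, so the real tips are about 39 mm higher than stated. They closed just above the knot and touched nothing. I'll reopen, go down the missing 38 mm and grip again.

```bash
python3 -m crank '[[0,0,0,0],[0,0,0,0],[0,0,0,0],[0,0,0,0],[0,0,0,0],[0,0,0,0],[0.006,0.001,0,0],[0,0,0.02,0],[0,0,0.02,0],[0,0,0.02,0]]' -1 
python3 - <<'E'
from bench import robot
import cv2
print(robot.get_obs()["wrist_force"])
im,d=robot.snapshot("wrist");cv2.imwrite("pics/w5.png",im[:,:,::-1])
E
```

```text
time: 7.85
tool_pos: [0.5328, -0.2176, 0.0762]
ee_rot: [-3.141, -0.0, 1.82]
wrist_force: [-0.2, -0.3, -0.8]
width: 0.0934
[-0.20701603 -0.30472043 -0.79276651]
```

View pics/w5.png

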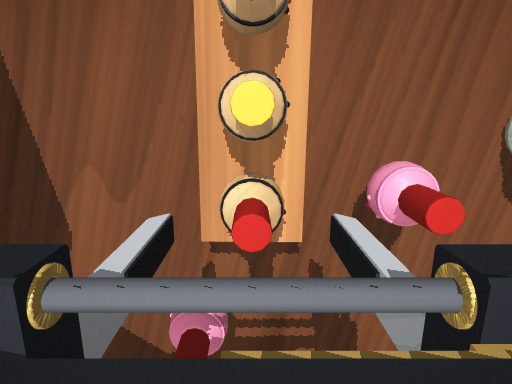

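```bash
python3 -m crank '[[0,0,0.03,0],[0,0,0.03,0],[0,0,0.03,0],[0,0,0.02,0],[0,0,0.02,0],[0,0,0,0],[0,0,0,0],[0,0,0,0],[0,0,0,0],[0,0,0,0]]' && python3 -m crank '[[0,0,0,0],[0,0,0,0],[0,0,0,0],[0,0,0,0],[0,0,0,0],[0,0,0,0],[0,0,0,0],[0,0,0,0],[0,0,0,0],[0,0,0,0]]' 1
python3 - <<'E'
from bench import robot
import cv2
print(robot.get_obs()["wrist_force"])
im,d=robot.snapshot("wrist");cv2.imwrite("pics/w6.png",im[100:350:,100:400,::-1])
E
```

```text
time: 9.15
tool_pos: [0.5331, -0.2177, 0.0509]
ee_rot: [3.141, 0.0, 1.82]
wrist_force: [-0.6, -0.1, -0.3]
width: 0.0941
time: 10.4
tool_pos: [0.533, -0.2177, 0.0508]
ee_rot: [3.142, -0.0, 1.82]
wrist_force: [0.4, -0.5, -0.3]
width: 0.0234
[ 0.37993312 -0.49067847 -0.25120117]
```

View pics/w6.png

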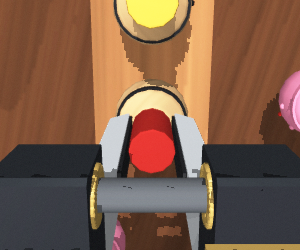

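```bash
python3 -m crank '[[0,0,-0.05,0],[0,0,-0.1,0],[0,0,-0.14,0],[0,0,-0.14,0],[0,0,-0.14,0],[0,0,-0.12,0],[0,0,-0.06,0],[0,0,0,0],[0.05,0.016,0,0],[0.12,0.038,0,0]]' && python3 -m crank '[[0.22,0.07,0,0],[0.25,0.08,0,0],[0.25,0.08,0,0],[0.25,0.08,0,0],[0.25,0.08,0,0],[0.25,0.08,0,0],[0.2,0.063,0,0],[0.13,0.041,0,0],[0.08,0.025,0,0],[0,0,0,0]]'
python3 - <<'E'
from bench import robot
import cv2,numpy as np
o=robot.get_obs();print(o["tool_pos"],o["wrist_force"],o["wrist_torque"])
for n in("side","top","wrist"):
    p=robot.camera_params(n)
    im,d=robot.snapshot(n);np.savez(f"pics/{n}7.npz",im=im,d=d,T=p["world_from_camera"]);
    r={"side":(110,230,150,270),"top":(120,240,120,240),"wrist":(120,270,180,330)}[n]
    cv2.imwrite(f"pics/{n}7.png",cv2.resize(im[r[0]:r[1],r[2]:r[3],::-1],(500,500),interpolation=cv2.INTER_CUBIC))
E
```

```text
time: 11.7
tool_pos: [0.5343, -0.1815, 0.1988]
ee_rot: [-3.139, -0.002, 1.818]
wrist_force: [-0.1, 0.9, -1.4]
width: 0.0234
time: 12.95
tool_pos: [0.5578, 0.2126, 0.1997]
ee_rot: [-3.14, 0.0, 1.821]
wrist_force: [0.2, -1.6, -1.3]
width: 0.0239
[0.5578316  0.21257832 0.19974043] [ 0.19723439 -1.62235542 -1.34777758] [-0.07102652  0.08770612  0.00953146]
```

View pics/side7.png

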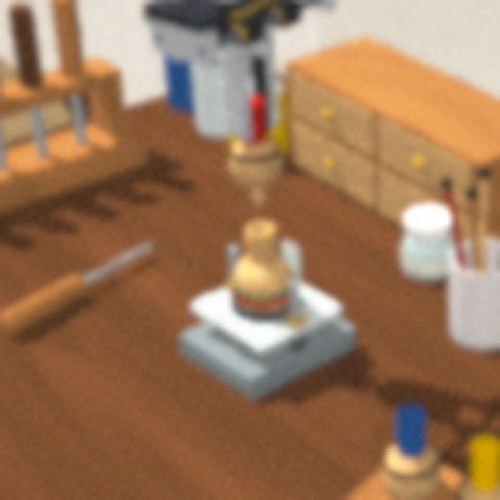

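View pics/wrist7.png

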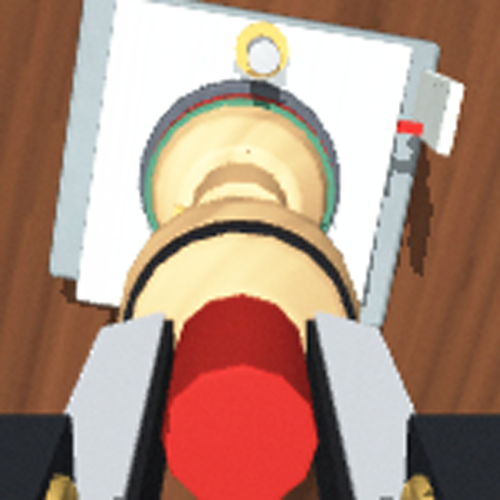

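View pics/top7.png

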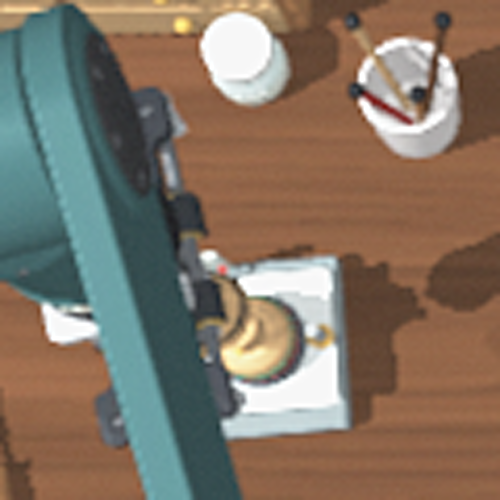

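```bash
python3 - <<'E'
from bench import robot
import numpy as np
from h import *
p=robot.camera_params("wrist"); z=np.load("pics/wrist7.npz"); p["world_from_camera"]=z['T']; T=z['T']
from numpy import *
# knot-top red bright fit
import cv2
im=z['im'];m=((im[...,0]>215)&(im[...,1]<80)).astype('uint8');k,l,st,ce=cv2.connectedComponentsWithStats(m);
i=[j for j in range(1,k) if st[j,4]>300][0];c=max(cv2.findContours((l==i).astype('uint8'),0,1)[0],key=len)
(u,v),r=cv2.minEnclosingCircle(c);print(st[i],ce[i],u,v,r)
for zz in(.261,.263,.265):print(zz,plane(p,u,v,zz), "r",r)
v=z['d'][int(v),int(u)];print(v, v*r/p["fx"])
E
```

```text
Traceback (most recent call last):
TypeError: max() got an unexpected keyword argument 'key'
```

```bash
python3 - <<'E'
from bench import robot
import numpy as np,cv2
from h import *
p=robot.camera_params("wrist"); z=np.load("pics/wrist7.npz"); p["world_from_camera"]=z['T']; T=z['T']
im=z['im'];m=((im[...,0]>215)&(im[...,1]<80)).astype('uint8');k,l,st,ce=cv2.connectedComponentsWithStats(m);
i=[j for j in range(1,k) if st[j,4]>300][0];c=max(cv2.findContours((l==i).astype('uint8'),0,1)[0],key=len)
(u,v),r=cv2.minEnclosingCircle(c);print(st[i],ce[i],u,v,r)
dd=z['d'][int(v),int(u)]; print("z from depth",(lambda o,d:o+d*dd)(*ray(p,u,v)), "radius",dd*r/p["fx"])
for zz in(.261,.263,.265):print(zz,plane(p,u,v,zz))
E
```

```text
[ 230  229   45   44 1498] [251.6141522  250.71962617] 251.60464477539062 251.0 22.484580993652344
z from depth [0.55903057 0.21064679 0.26151426] radius 0.0112033
0.261 [0.55908699 0.21042284 0.261     ]
0.263 [0.55886756 0.21129382 0.263     ]
0.265 [0.55864813 0.21216481 0.265     ]
```

```bash
python3 -m crank '[[0.005,0,0,0],[0,0,0.015,0],[0,0,0.02,0],[0,0,0.02,0],[0,0,0.02,0],[0,0,0.015,0],[0,0,0.015,0],[0,0,0.01,0],[0,0,0,0],[0,0,0,0]]'
python3 - <<'E'
from bench import robot
import cv2,numpy as np
o=robot.get_obs();print(o["tool_pos"],o["wrist_force"],o["wrist_torque"])
for n in("side","wrist"):
    im,d=robot.snapshot(n)
    r={"side":(125,205,170,250),"wrist":(120,270,180,330)}[n]
    cv2.imwrite(f"pics/{n}8.png",cv2.resize(im[r[0]:r[1],r[2]:r[3],::-1],(400,400),interpolation=cv2.INTER_CUBIC))
cv2.imwrite("pics/8.png",cv2.hconcat([cv2.imread("pics/side8.png"),cv2.imread("pics/wrist8.png")]))
E
```

```text
time: 14.35
tool_pos: [0.5583, 0.2129, 0.178]
ee_rot: [3.141, -0.0, 1.82]
wrist_force: [-0.0, 0.6, -0.7]
width: 0.0235
[0.55834346 0.21286056 0.17797322] [-0.04592033  0.6378043  -0.67734421] [-0.092129    0.02412991 -0.03271014]
```

View pics/8.png

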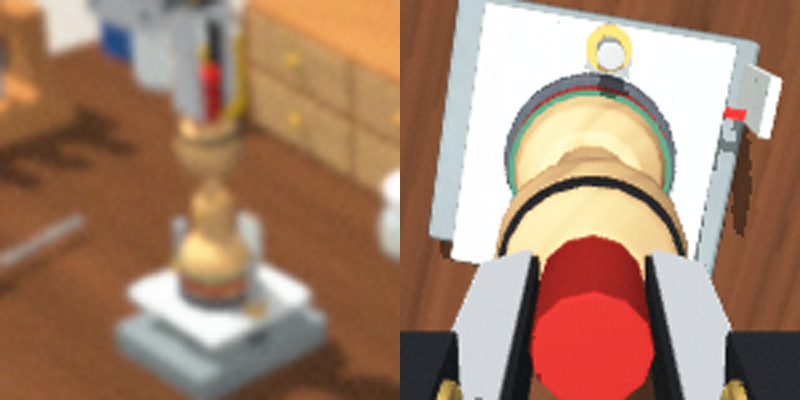

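```bash
python3 -m crank '[[0,0,0.008,0],[0,0,0.008,0],[0,0,0.008,0],[0,0,0.008,0],[0,0,0.008,0],[0,0,0.008,0],[0,0,0,0],[0,0,0,0],[0,0,0,0],[0,0,0,0]]'; python3 -m crank '[[0,0,0.006,0],[0,0,0.006,0],[0,0,0.006,0],[0,0,0.006,0],[0,0,0,0],[0,0,0,0],[0,0,0,0],[0,0,0,0],[0,0,0,0],[0,0,0,0]]'
python3 - <<'E'
from bench import robot
import cv2,numpy as np
o=robot.get_obs();print(o["tool_pos"],o["wrist_force"],o["wrist_torque"])
for n in("side","wrist"):
    im,d=robot.snapshot(n)
    r={"side":(125,205,170,250),"wrist":(120,220,230,330)}[n]
    cv2.imwrite(f"pics/{n}9.png",cv2.resize(im[r[0]:r[1],r[2]:r[3],::-1],(400,400),interpolation=cv2.INTER_CUBIC))
cv2.imwrite("pics/9.png",cv2.hconcat([cv2.imread("pics/side9.png"),cv2.imread("pics/wrist9.png")]))
E
```

```text
time: 15.7
tool_pos: [0.5581, 0.2128, 0.1682]
ee_rot: [-3.141, -0.0, 1.82]
wrist_force: [-1.3, -0.1, 0.2]
width: 0.0232
time: 16.95
tool_pos: [0.5589, 0.213, 0.1643]
ee_rot: [3.139, -0.0, 1.82]
wrist_force: [-0.8, 0.2, 4.8]
width: 0.0231
[0.55885101 0.21298984 0.16433893] [-0.78889989  0.17936429  4.81167215] [-0.13347934  0.28121001  0.02791735]
```

View pics/9.png

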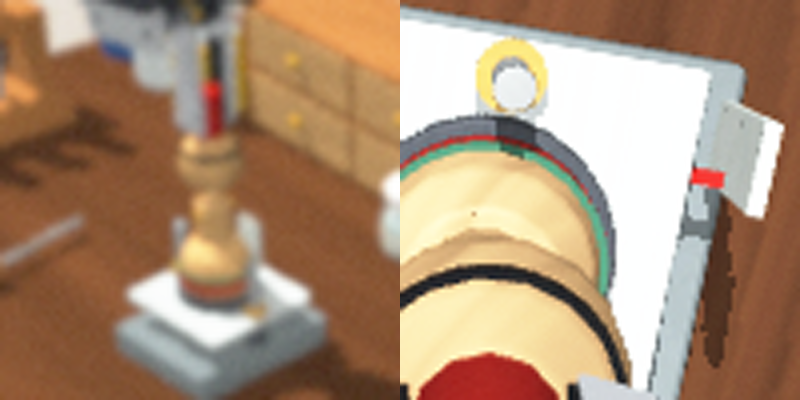

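```bash
python3 -m crank '[[0,0,0.005,0],[0,0,0.005,0],[0,0,0.005,0],[0,0,0.005,0],[0,0,0,0],[0,0,0,0],[0,0,0,0],[0,0,0,0],[0,0,0,0],[0,0,0,0]]'; python3 - <<'E'
from bench import robot
o=robot.get_obs();print(o["tool_pos"],o["wrist_force"],o["wrist_torque"])
E
```

```text
time: 18.3
tool_pos: [0.5589, 0.213, 0.161]
ee_rot: [3.139, -0.0, 1.82]
wrist_force: [-1.7, -0.7, 6.2]
width: 0.0233
[0.55889631 0.21300336 0.16100849] [-1.69318177 -0.67043028  6.18623902] [-0.17438018  0.41737863  0.00692568]
```

```bash
python3 -m crank '[[0,0,0.005,0],[0,0,0.005,0],[0,0,0.005,0],[0,0,0.005,0],[0,0,0,0],[0,0,0,0],[0,0,0,0],[0,0,0,0],[0,0,0,0],[0,0,0,0]]'; python3 - <<'E'
from bench import robot
o=robot.get_obs();print(o["tool_pos"],o["wrist_force"],o["wrist_torque"])
E
```

```text
time: 19.55
tool_pos: [0.5582, 0.2128, 0.1553]
ee_rot: [-3.141, -0.0, 1.82]
wrist_force: [-0.5, 0.4, 1.1]
width: 0.0231
[0.55817268 0.21278994 0.15526382] [-0.52967553  0.3914775   1.06036044] [-0.0193292   0.15360899  0.00897069]
```

```bash
python3 -m crank '[[0,0,0.004,0],[0,0,0.004,0],[0,0,0.004,0],[0,0,0.004,0],[0,0,0,0],[0,0,0,0],[0,0,0,0],[0,0,0,0],[0,0,0,0],[0,0,0,0]]'; python3 - <<'E'
from bench import robot
import cv2
o=robot.get_obs();print(o["tool_pos"],o["wrist_force"],o["wrist_torque"])
for n in("side","wrist"):
    im,d=robot.snapshot(n)
    r={"side":(125,205,170,250),"wrist":(120,220,230,330)}[n]
    cv2.imwrite(f"pics/{n}9.png",cv2.resize(im[r[0]:r[1],r[2]:r[3],::-1],(400,400),interpolation=cv2.INTER_CUBIC))
cv2.imwrite("pics/10.png",cv2.hconcat([cv2.imread("pics/side9.png"),cv2.imread("pics/wrist9.png")]))
E
```

```text
time: 20.8
tool_pos: [0.5583, 0.2128, 0.1522]
ee_rot: [3.141, -0.0, 1.82]
wrist_force: [0.5, -0.2, -0.6]
width: 0.0233
[0.55826326 0.21284204 0.1521895 ] [ 0.52470236 -0.24523642 -0.59175909] [-0.10163697  0.03966057 -0.04153158]
```

View pics/10.png

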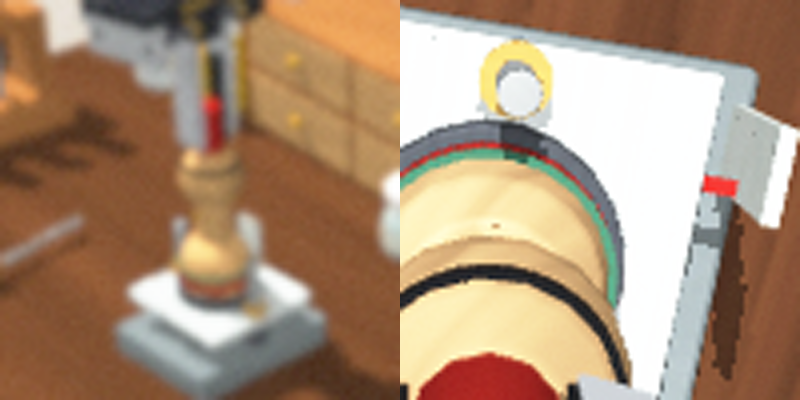

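```bash
python3 -m crank '[[0,0,0.004,0],[0,0,0.003,0],[0,0,0.003,0],[0,0,0,0],[0,0,0,0],[0,0,0,0],[0,0,0,0],[0,0,0,0],[0,0,0,0],[0,0,0,0]]'; python3 - <<'E'
from bench import robot
o=robot.get_obs();print(o["tool_pos"],o["wrist_force"],o["wrist_torque"])
E
```

```text
time: 22.15
tool_pos: [0.5584, 0.2129, 0.1505]
ee_rot: [3.141, -0.0, 1.82]
wrist_force: [-2.3, -0.6, 5.3]
width: 0.0232
[0.55837065 0.21286896 0.15048409] [-2.258091   -0.59651045  5.30368943] [-0.14183438  0.34211582  0.01394301]
```

```bash
python3 -m crank '[[0,0,0.003,0],[0,0,0.003,0],[0,0,0.002,0],[0,0,0,0],[0,0,0,0],[0,0,0,0],[0,0,0,0],[0,0,0,0],[0,0,0,0],[0,0,0,0]]'; python3 - <<'E'
from bench import robot
import cv2
o=robot.get_obs();print(o["tool_pos"],o["wrist_force"],o["wrist_torque"])
for n in("side","wrist"):
    im,d=robot.snapshot(n)
    r={"side":(125,205,170,250),"wrist":(120,220,230,330)}[n]
    cv2.imwrite(f"pics/{n}9.png",cv2.resize(im[r[0]:r[1],r[2]:r[3],::-1],(400,400),interpolation=cv2.INTER_CUBIC))
cv2.imwrite("pics/11.png",cv2.hconcat([cv2.imread("pics/side9.png"),cv2.imread("pics/wrist9.png")]))
E
```

```text
time: 23.4
tool_pos: [0.5584, 0.2129, 0.1499]
ee_rot: [3.14, -0.0, 1.82]
wrist_force: [-3.3, -0.3, 8.0]
width: 0.0233
[0.55841604 0.21290109 0.14989238] [-3.31816074 -0.27927181  8.01563527] [-0.19989374  0.58256495 -0.02435607]
```

View pics/11.png

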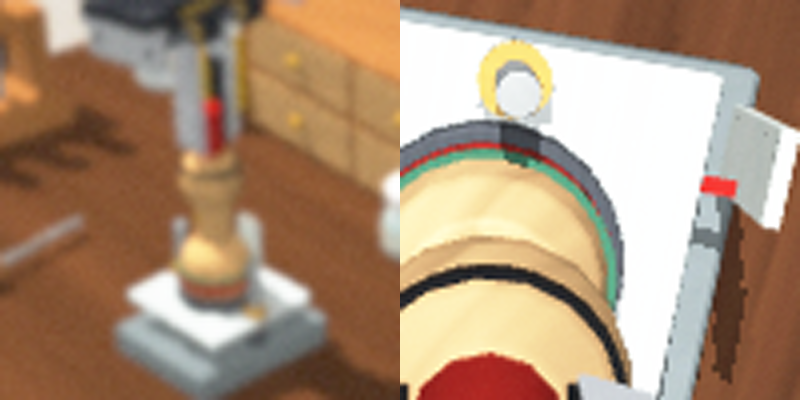

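```bash
python3 -m crank '[[0,0,0.003,0],[0,0,0.003,0],[0,0,0.002,0],[0,0,0,0],[0,0,0,0],[0,0,0,0],[0,0,0,0],[0,0,0,0],[0,0,0,0],[0,0,0,0]]'; python3 - <<'E'
from bench import robot
o=robot.get_obs();print(o["tool_pos"],o["wrist_force"],o["wrist_torque"])
E
```

```text
time: 24.75
tool_pos: [0.5585, 0.2129, 0.1493]
ee_rot: [3.139, -0.0, 1.82]
wrist_force: [-2.6, 0.0, 11.7]
width: 0.0232
[0.55847811 0.21289541 0.14933188] [-2.55242787  0.04269291 11.65988472] [-0.31197833  0.89530629  0.01375459]
```

```bash
python3 -m crank '[[0,0,-0.005,0],[0,0,-0.005,0],[0,0,-0.005,0],[0,0,-0.005,0],[0,0,-0.005,0],[0,0,-0.005,0],[0,0,0,0],[0,0,0,0],[0,0,0,0],[0,0,0,0]]'; python3 - <<'E'
from bench import robot
o=robot.get_obs();print(o["tool_pos"],o["wrist_force"],o["wrist_torque"])
E
```

```text
time: 26.0
tool_pos: [0.5582, 0.2128, 0.1529]
ee_rot: [-3.141, -0.0, 1.82]
wrist_force: [0.2, -0.6, -1.5]
width: 0.0234
[0.55821116 0.21279265 0.15285924] [ 0.20673779 -0.58802179 -1.46353111] [-0.08262218  0.08203338 -0.04253277]
```

```bash
python3 -m crank '[[0,0,-0.004,0],[0,0,-0.004,0],[0,0,-0.004,0],[0,0,0,0],[0,0,0,0],[0,0,0,0],[0,0,0,0],[0,0,0,0]
,[0,0,0,0],[0,0,0,0]]'; python3 - <<'E'
from bench import robot
o=robot.get_obs();print(o["tool_pos"],o["wrist_force"],o["wrist_torque"])
E
```

```text
time: 27.25
tool_pos: [0.558, 0.2128, 0.155]
ee_rot: [-3.141, -0.0, 1.82]
wrist_force: [1.4, -0.2, -9.7]
width: 0.0233
[0.55804717 0.21279007 0.15504169] [ 1.44379692 -0.21176709 -9.66011545] [ 0.01958869 -0.26093887  0.00937622]
```

```bash
python3 -m crank '[[0,0,-0.0015,0],[0,0,-0.0015,0],[0,0,0,0],[0,0,0,0],[0,0,0,0],[0,0,0,0],[0,0,0,0],[0,0,0,0],[0,0,0,0],[0,0,0,0]]'; python3 - <<'E'
from bench import robot
import cv2
for i in range(3):
    o=robot.get_obs();print(o["tool_pos"][2],o["wrist_force"])
    if i<2:
        n=("wrist","side")[i];im,d=robot.snapshot(n)
        r={"side":(125,205,170,250),"wrist":(120,220,230,330)}[n]
        cv2.imwrite(f"pics/{n}12.png",cv2.resize(im[r[0]:r[1],r[2]:r[3],::-1],(600,600),interpolation=cv2.INTER_CUBIC))
E
```

```text
time: 28.5
tool_pos: [0.5581, 0.2128, 0.1558]
ee_rot: [-3.141, -0.0, 1.82]
wrist_force: [1.1, 0.2, -12.7]
width: 0.0236
0.15580819210192934 [  1.12555732   0.16939256 -12.65394414]
0.15579271008124568 [  1.24916568   0.94745164 -11.97544848]
0.15585440985092422 [  0.30302044   0.17693383 -11.73503831]
```

View pics/wrist12.png

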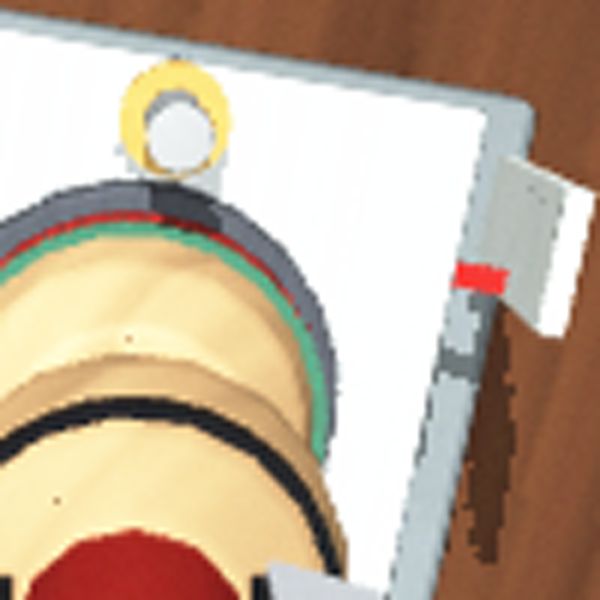

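View pics/side12.png

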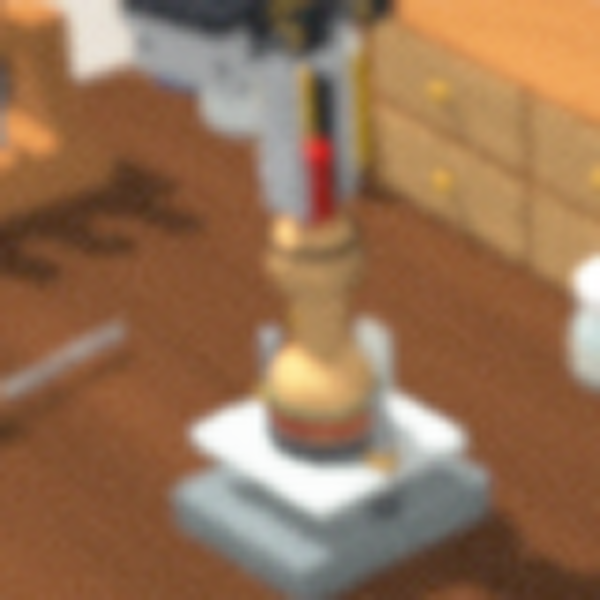

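Force reads about −12 N at the wrist, the pull wanted. Holding.

```bash
python3 -m crank '[[0,0,0,0],[0,0,0,0],[0,0,0,0],[0,0,0,0],[0,0,0,0],[0,0,0,0],[0,0,0,0],[0,0,0,0],[0,0,0,0],[0,0,0,0]]'; python3 - <<'E'
from bench import robot
for i in range(2):
    o=robot.get_obs();print(o["tool_pos"][2],o["wrist_force"][2])
    robot.snapshot("wrist")
E
python3 -m crank '[[0,0,0.004,0],[0,0,0.004,0],[0,0,0.004,0],[0,0,0.004,0],[0,0,0.004,0],[0,0,0,0],[0,0,0,0],[0,0,0,0],[0,0,0,0],[0,0,0,0]]'; python3 - <<'E'
from bench import robot
o=robot.get_obs();print(o["tool_pos"],o["wrist_force"])
E
```

```text
time: 29.85
tool_pos: [0.5582, 0.2128, 0.1559]
ee_rot: [-3.141, -0.0, 1.82]
wrist_force: [0.4, 0.3, -13.3]
width: 0.023
0.1559320259541794 -13.275694134749376
0.1559378313730696 -12.95661317286686
time: 31.2
tool_pos: [0.5587, 0.213, 0.1526]
ee_rot: [3.14, -0.0, 1.82]
wrist_force: [-1.5, -0.3, 0.0]
width: 0.0232
[0.55865609 0.21304062 0.15255493] [-1.49191555 -0.28175524  0.01556141]
```

```bash
python3 -m crank '[[0,0,0.003,0],[0,0,0.003,0],[0,0,0,0],[0,0,0,0],[0,0,0,0],[0,0,0,0],[0,0,0,0],[0,0,0,0],[0,0,0,0],[0,0,0,0]]'; python3 - <<'E'
from bench import robot
o=robot.get_obs();print(o["tool_pos"],o["wrist_force"])
E
python3 -m crank '[[0,0,0,0],[0,0,0,0],[0,0,0,0],[0,0,0,0],[0,0,0,0],[0,0,0,0],[0,0,0,0],[0,0,0,0],[0,0,0,0],[0,0,0,0]]' -1; python3 - <<'E'
from bench import robot
o=robot.get_obs();print(o["tool_pos"],o["wrist_force"])
E
```

```text
time: 32.45
tool_pos: [0.5584, 0.2129, 0.1509]
ee_rot: [3.141, -0.0, 1.82]
wrist_force: [-0.6, 0.7, 2.9]
width: 0.0233
[0.55844845 0.21294835 0.15093743] [-0.64686232  0.66809469  2.85347062]
time: 33.7
tool_pos: [0.5582, 0.2128, 0.1508]
ee_rot: [3.142, -0.0, 1.82]
wrist_force: [0.3, 0.3, -0.0]
width: 0.0939
[0.55823303 0.21283073 0.15079288] [ 0.30284437  0.2926358  -0.03881281]
```

Released. I'll retreat straight up by about 120 mm and check.

```bash
python3 -m crank '[[0,0,-0.03,0],[0,0,-0.07,0],[0,0,-0.1,0],[0,0,-0.12,0],[0,0,-0.12,0],[0,0,-0.1,0],[0,0,-0.06,0],[0,0,0,0],[0,0,0,0],[0,0,0,0]]'; python3 - <<'E'
from bench import robot
import cv2,numpy as np
from h import *
for n in("side","top","wrist"):
    p=robot.camera_params(n)
    im,d=robot.snapshot(n);np.savez(f"pics/{n}13.npz",im=im,d=d,T=p["world_from_camera"])
    r={"side":(125,205,170,250),"wrist":(110,230,190,310),"top":(140,240,130,230)}[n]
    cv2.imwrite(f"pics/{n}13.png",cv2.resize(im[r[0]:r[1],r[2]:r[3],::-1],(380,380),interpolation=cv2.INTER_CUBIC))
    hsv=cv2.cvtColor(im,cv2.COLOR_RGB2HSV);m=cv2.inRange(hsv,(0,170,90),(4,255,255)) 
    if n=="wrist": m=cv2.inRange(hsv,(0,170,215),(4,255,255))
    k,l,st,ce=cv2.connectedComponentsWithStats(m)
    for i in range(1,k):
        if st[i,4]>30:
            u,v=ce[i];ii=l==i;o,dd=ray(p,u,v); print(n,np.round(ce[i],1),st[i],np.round(o+dd*np.median(d[ii]),4),np.round(plane(p,u,v,.215),4))
cv2.imwrite("pics/13.png",cv2.hconcat([cv2.imread("pics/side13.png"),cv2.imread("pics/wrist13.png")]))
E
```

```text
time: 34.95
tool_pos: [0.5578, 0.2127, 0.2695]
ee_rot: [-3.139, -0.0, 1.82]
wrist_force: [-0.4, -0.1, -0.1]
width: 0.0939
side [211.1 150.4] [209 146   5   9  36] [0.5527 0.2068 0.1984] [0.5347 0.1788 0.215 ]
side [308.  197.5] [302 193  13  10 104] [ 0.756  -0.1075  0.0604] [ 0.5777 -0.2577  0.215 ]
side [300.6 212.2] [298 207   7  11  58] [ 0.6354 -0.1833  0.093 ] [ 0.5085 -0.2944  0.215 ]
side [308.6 251.6] [304 246  10  13  95] [ 0.511  -0.3349  0.0962] [ 0.4069 -0.4191  0.215 ]
side [338.9 324. ] [334 320  11  10  41] [ 0.3239 -0.5847  0.1795] [ 0.299  -0.5994  0.215 ]
top [286.2 134.7] [279 127  16  16 204] [ 0.7604 -0.1042  0.0622] [ 0.7108 -0.0897  0.215 ]
top [314.3 170.1] [311 166   8   9  55] [ 0.6399 -0.1793  0.1051] [ 0.616 -0.16   0.215]
top [170.4 194.2] [166 190  10   9  70] [0.5561 0.2093 0.2147] [0.556  0.2092 0.215 ]
top [368.6 213. ] [363 209  12   8  69] [ 0.5145 -0.3292  0.1052] [ 0.5046 -0.2933  0.215 ]
top [479.5 281.4] [473 274  14  16 196] [ 0.3305 -0.5818  0.1719] [ 0.3349 -0.5549  0.215 ]
wrist [251.9 193.3] [239 181  27  26 522] [0.5586 0.2129 0.2137] [0.5585 0.2132 0.215 ]
```

View pics/13.png

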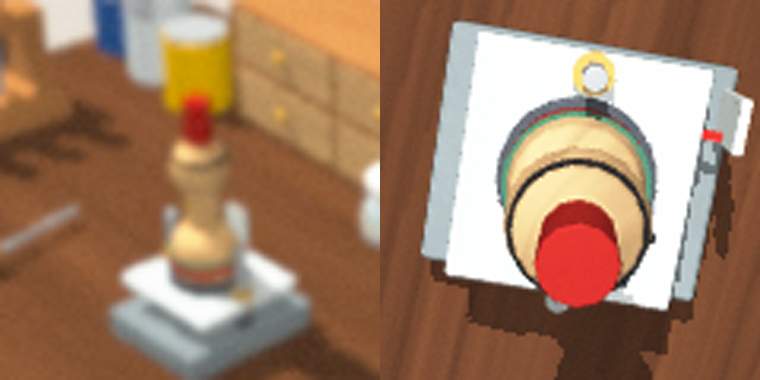

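The knot top stands at z ≈ 0.214 to 0.215 (0.215 is home) and 0.5 mm from the measured neck axis. The other red things are where they were. Handing in.

```bash
python3 -c "
from bench import robot
robot.close_job();print(robot.get_obs()['time'])"
```

```text
the job is handed in; nothing more can be done
the job is handed in; nothing more can be done
```

The red-knot head is seated in the doll's neck, pull-tested and released, and the job was handed in about 35 s into the run (limit 58 s). The hand-in gave no verdict.

**Press:** The resistance rose to about 6 N and dropped away as the peg passed the catches. Force then rose firmly at the shoulder. The highest wrist reading I took while pressing was about 12 N.

**Pull:** The tug read 11.7–13.3 N at the wrist, head weight included, which puts about 11–12.5 N on the gauge. I held it for more than 1 s. I inferred the gauge value from the wrist force and did not read it off the pointer in millimetres.

**Release:** I eased off, pressed lightly to about 3 N, opened the jaws and retreated straight up.

**Last checks:**
- **Height and centring:** The knot top was at z ≈ 0.214–0.215 m (0.215 is fully home). By the wrist camera it was about 0.5 mm from the measured neck axis.
- **Camera disagreement:** The fixed cameras place the knot about 4–8 mm away from the wrist camera's position. I trusted the wrist camera because it had measured both head and neck from the same angle.
- **Other objects:** The red jar and the two pink heads had not moved. I did not re-measure the blue and yellow heads, the finished doll, the white jar, the brush cup, the hammer or the chisel.

**What went wrong:** The first grasp closed just above the knot without touching it. The fingertips measured about 39 mm higher than the stated tool frame implies, so I corrected for that and the second grasp held.

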